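Find the solid stone owl and put it on the carving stand

TASK

Of the three look-alike owl carvings on the bench, one is solid stone and the other two are light hollow casts: find out by weight which is the solid one and stand it upright in the middle of the round carving stand, set down gently. Leave the two casts standing upright on the bench, knock none of the owls over, and put the stone offcut that lies on the stand into the grey scrap bin.

Things in the scene. Friction and masses are not known exactly. Their poses are not given: they have to be found in the camera images.
- figure_1: one of three identical-looking grey-green block owls: foot 64 x 64 mm, 16 mm high; plain square body 50 x 50 mm with flat upright sides to 118 mm, ear tufts to 143 mm. Grip it 85 to 110 mm up. Origin: centre of its underside, z up; the face (beak 4 mm proud) looks along -x, the sides across y are smooth. The solid one weighs 780 to 960 g, casts 260 to 320 g; any of the three may be it
- figure_2: one of three identical-looking grey-green block owls: foot 64 x 64 mm, 16 mm high; plain square body 50 x 50 mm with flat upright sides to 118 mm, ear tufts to 143 mm. Grip it 85 to 110 mm up. Origin: centre of its underside, z up; the face (beak 4 mm proud) looks along -x, the sides across y are smooth. The solid one weighs 780 to 960 g, casts 260 to 320 g; any of the three may be it
- figure_3: one of three identical-looking grey-green block owls: foot 64 x 64 mm, 16 mm high; plain square body 50 x 50 mm with flat upright sides to 118 mm, ear tufts to 143 mm. Grip it 85 to 110 mm up. Origin: centre of its underside, z up; the face (beak 4 mm proud) looks along -x, the sides across y are smooth. The solid one weighs 780 to 960 g, casts 260 to 320 g; any of the three may be it
- stand: low round carving stand, fixed to the bench: wooden disc 180 mm across on a steel foot, 40 mm high in all, its top level and still. Origin: centre of its underside on the bench
- stand_top (a point): centre of the stand's top face, 40 mm above the bench, z up
- offcut: pale stone offcut lying on the stand, a rough block 85 mm long (its x) x 42 mm wide (its y) x 30 mm high with lower-edged lumps on top up to 39 mm, 240 g. Origin: centre of its underside
- bin: open square scrap bin of grey plastic, fixed to the bench, 170 x 170 mm outside, 80 mm high, walls and floor 6 mm. Origin: centre of its underside on the bench
- table: the plank workbench, its top at height 0
There are look-alikes about, which are no part of the job. Leave any blue or yellow look-alike of the figure_2 alone.

How it is judged:
By the outcome, as a careful person would: the job done as asked, in the order asked, and still so for the second after the job is handed in, with the robot touching nothing.
It also fails if it takes over 72 s, if anything falls off the work surface, if the arm or the gripper's body presses on something with over 40 N, if the wrist force passes 120 N, or if a joint passes its speed limit or range.

ROBOT

A 6-joint arm with a two-finger parallel gripper is mounted at the origin on the work surface. World frame = base frame: x ahead of the robot, y to its left, z up, the work surface at z = 0. Lengths are in m, angles in rad, forces in N, time in s.
With the tool pointing down it reaches from about 0.3 to 0.85 m from the base axis. Payload 5.4 kg.
Tool frame: the origin (TCP) lies midway between the tips of the shut fingers; the grasp point (between the pads) lies 19 mm behind it; z points along the fingers, y is the line along which they close (so a half turn about z gives the same grasp; the last joint's range is limited). The gripper opens to 85 mm and grips with 20 to 120 N. Pads are 22 mm wide; open, the fingers measure 114 mm over their backs; the gripper's body (76 mm by 85 mm) begins 54 mm behind the grasp point. The pads swing forward as they close: fully open they stand 13 mm farther back than shut.
Start: joints at [-1.511, 0.158, 1.597, -0, 1.386, -0.21], TCP at [0.153, -0.554, 0.231] pointing down, gripper open.
Joint ranges: [-2.91, 2.91], [-0.94, 2.29], [0.18, 2.7], [-1.29, 4.43], [0.17, 2.64], [-3, 3]. Speed limits (rad/s): [2.57, 2.57, 3.14, 3.14, 3.14, 3.14].

INTERFACE

Orientations are given as a rotation vector (axis times angle).
In Python, from bench import * gives the robot as it stands.
- The arm moves only by the tool play_rows, never from a script. Its argument "targets" is a list of rows, each a list of 5 numbers: the shift along the tool's x, y, z as a fraction of full scale, then the turn about the tool's z as a fraction of full scale, then the opening, from -1 (shut) to 1 (fully open). A call has 1 to 10 rows; each row shifts and turns the commanded pose from where the row before left it, along the tool's axes as they then stand; what a row does not reach is not made up. Full scale, the value 1, is 1000 mm for a shift and 0.1 rad for a turn. A row lasts 1/10 s, in which the tool goes at most 50 mm and 8.59 degrees, less where a joint would pass 70% of its speed; a pose out of reach is approached as far as the arm can. A call with a number of a shift or a turn outside -1 to 1 is refused whole. A call with a gripper value outside its range is refused whole. The fingers move at their own pace and stop on an object; "grip_force" is the grip in N (left out, the last holds). Time passes only in rows, so rows that do not move let the fingers close. It gives the time, the measured TCP pose, the force, the opening and the grip force at its end, in the units of the state.
- sense(): the state, without advancing time (a new reading comes with each control period).
- capture(name): name is "scene" or "top" or "wrist"; returns a dict with "pixels" (420x560x3 uint8, red, green, blue), "range_z" (420x560 float32, m along the optical axis (not along the pixel's ray), 0 where there is no reading), "intrinsics" (3x3 intrinsics, pixels), "R" (3x3) and "t" (3): a world point X has camera coordinates R X + t; the wrist camera has in their place "tool_from_camera" (4x4, takes a point from camera to tool coordinates, whose origin is the TCP and whose axes are the flange's). Camera axes: x right, y down, z forward; pixel columns grow to the right and rows downward; lengths in m; the calibration is good to about 2 mm. A picture is of the moment at which its call begins: read the wrist's pose just before it.
- finish_job(): hands the job in; it is judged then, once.
The state is a dict: "time_s": time; "qpos": joint angles; "dq": joint speeds; "effort": joint torques, N m; "eef_pos": TCP position; "eef_rot": TCP orientation; "force": force on the tool from outside, world axes, zero at the start; "moment": the same for the moment, N m; "width": opening from 0.0 (shut) to 1.0 (fully open); "finger_force": force on a finger pad.
Only numpy, scipy, OpenCV 4.12 (cv2) and the standard library are available. Lean on these libraries where they do the work, as an engineer would, in place of code of your own. Each camera call takes 0.05 s, during which the arm holds its last target. There are 200 camera calls.

## Working session

There is one attempt and no reset: what is moved stays moved. The work goes in short steps, Python scripts to look and compute and a tool call to move; the robot and the scene stay as the last step left them, time stands still between calls to the robot, and variables do not carry over. Pictures are saved under pics/ and viewed, at most 10 in all, crops included, and the job is handed in when it is done.

Besides the shell and the picture viewer there is one more tool, called after "Request:" by a JSON object that holds its "op" and its "data". play_rows: Moves the arm, as the interface text tells. Its arguments: {"type":"object","properties":{"targets":{"type":"array"},"grip_force":{"type":"number"}},"required":["targets"]}

```bash
ls; mkdir -p pics
cat > h.py <<'E'
from bench import *
import numpy as np, cv2
def cloud(c):
    z=c["range_z"]; K=c["intrinsics"]; v,u=np.indices(z.shape)
    P=np.stack([(u-K[0,2])/K[0,0]*z,(v-K[1,2])/K[1,1]*z,z],-1)
    return (P-c["t"])@c["R"]   # R^T (P-t)
def save(c,n): cv2.imwrite("pics/"+n,cv2.cvtColor(c["pixels"],cv2.COLOR_RGB2BGR))
E
python3 - <<'E'
from h import *
s=sense(); print(s)
c=capture("top"); save(c,"top0.png"); np.savez("top0.npz",**c)
d=capture("scene"); save(d,"scene0.png"); np.savez("scene0.npz",**d)
E
```

```text
pics
{'time_s': 0.0, 'qpos': array([-1.51111936e+00,  1.59051948e-01,  1.59826940e+00,  1.85098189e-05,
        1.38619245e+00, -2.10113615e-01]), 'dq': array([ 0.00064087,  0.00073653, -0.0008336 , -0.00042233, -0.00163323,
        0.00073078]), 'effort': array([ 1.65881225e-03, -3.96001518e+01, -3.31428409e+01, -1.20555853e-05,
        8.36352323e-03,  1.92276923e-05]), 'eef_pos': array([ 0.15319473, -0.55358169,  0.23029666]), 'eef_rot': array([-3.11115636e+00, -4.22239196e-01, -2.55114303e-04]), 'force': array([-0.70332757, -0.25321617,  0.26201013]), 'moment': array([-0.0019845 ,  0.03680697, -0.01821743]), 'finger_force': 0.0, 'width': 1.002892844717259}
```

View pics/top0.png

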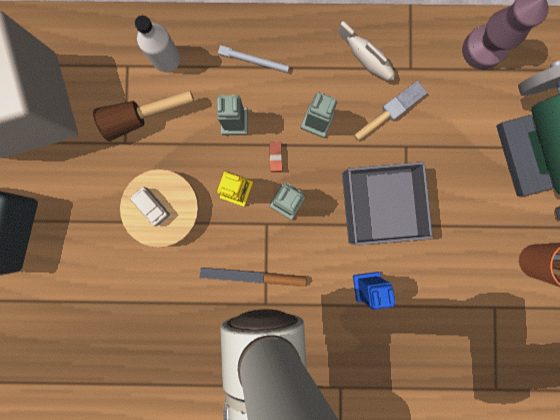

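View pics/scene0.png

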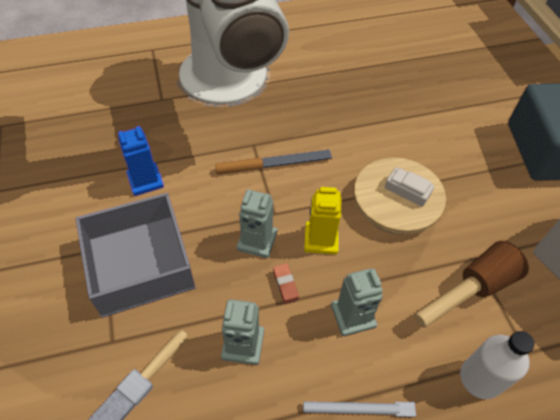

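The top view shows the grey owls at about (232,113), (321,112) and (288,200). The yellow decoy is at (234,187), the blue one at (375,290), the stand at (158,207) with the offcut at (150,206), and the bin at (388,203).

Run:
```python
from h import *
c=dict(np.load("top0.npz")); d=dict(np.load("scene0.npz"))
X=np.concatenate([cloud(c).reshape(-1,3),cloud(d).reshape(-1,3)])
Pc=cloud(c)
ok=np.concatenate([c["range_z"].ravel()>0,d["range_z"].ravel()>0]); X=X[ok]
def rect(P):
    r=cv2.minAreaRect((P[:,:2]*1000).astype(np.float32)); return np.round(r[0],0),np.round(r[1],0),round(r[2],1)
for n,(u,v) in dict(A=(232,100),B=(322,102),C=(289,195),yel=(234,182),blue=(378,285)).items():
    p=Pc[v,u]; print(n,p.round(3))
    S=X[np.hypot(*(X[:,:2]-p[:2]).T)<.065]
    for lo,hi in((.006,.02),(.03,.122),(.105,.122),(.126,.16)):
        Q=S[(S[:,2]>lo)&(S[:,2]<hi)]; print(lo,len(Q),rect(Q) if len(Q)>5 else'', Q[:,2].max().round(3) if len(Q) else '')
p=Pc[207,165]; print("stand",p)
S=X[np.hypot(*(X[:,:2]-p[:2]).T)<.13]
Q=S[(S[:,2]>.034)&(S[:,2]<.046)]; print(cv2.minEnclosingCircle((Q[:,:2]*1000).astype(np.float32)))
Q=S[(S[:,2]>.052)&(S[:,2]<.09)]; print("offcut",rect(Q),Q[:,2].max())
Q=S[(S[:,2]>.073)&(S[:,2]<.09)]; print("lumps",rect(Q),len(Q))
p=Pc[203,388]; S=X[np.abs(X[:,:2]-p[:2]).max(1)<.12]; Q=S[(S[:,2]>.07)&(S[:,2]<.09)]; print("bin",rect(Q))
```

```text
A [0.697 0.09  0.134]
0.006 636 (array([686., 100.]), array([66., 65.]), 1.1) 0.02
0.03 1467 (array([688., 100.]), array([57., 51.]), 2.6) 0.122
0.105 446 (array([687.,  99.]), array([56., 50.]), 1.2) 0.122
0.126 1248 (array([686., 100.]), array([47., 45.]), 2.6) 0.146
B [ 0.694 -0.097  0.134]
0.006 655 (array([689., -99.]), array([65., 66.]), 68.0) 0.02
0.03 1224 (array([ 691., -100.]), array([52., 56.]), 67.6) 0.122
0.105 425 (array([ 690., -100.]), array([52., 55.]), 67.5) 0.122
0.126 1319 (array([689., -99.]), array([47., 47.]), 68.2) 0.146
C [ 0.5   -0.03   0.135]
0.006 529 (array([497., -30.]), array([66., 71.]), 59.6) 0.02
0.03 1137 (array([496., -30.]), array([52., 56.]), 59.3) 0.122
0.105 392 (array([496., -30.]), array([52., 55.]), 58.9) 0.122
0.126 1059 (array([495., -29.]), array([48., 46.]), 59.0) 0.146
yel [0.526 0.083 0.132]
0.006 526 (array([521.,  91.]), array([67., 67.]), 71.7) 0.02
0.03 1150 (array([521.,  90.]), array([56., 53.]), 71.0) 0.122
0.105 398 (array([521.,  91.]), array([54., 52.]), 71.2) 0.122
0.126 1088 (array([521.,  92.]), array([45., 48.]), 71.1) 0.146
blue [ 0.316 -0.217  0.118]
0.006 563 (array([ 297., -221.]), array([68., 64.]), 8.1) 0.02
0.03 1317 (array([ 296., -221.]), array([57., 50.]), 7.6) 0.122
0.105 378 (array([ 296., -221.]), array([57., 50.]), 7.2) 0.122
0.126 975 (array([ 296., -221.]), array([47., 46.]), 6.3) 0.146
stand [0.47622563 0.25122173 0.03999879]
((474.6408386230469, 267.2706604003906), 91.7063980102539)
offcut (array([477., 281.]), array([87., 45.]), 42.3) 0.083876539531233
lumps (array([479., 281.]), array([73., 42.]), 39.2) 1019
bin (array([ 490., -252.]), array([173., 171.]), 5.6)
```

Request:
{"op": "play_rows", "data": {"targets": [[0.0297,-0.04,0,0,1],[0.0297,-0.04,0,0,1],[0.0297,-0.04,0,0,1],[0.0297,-0.04,0,0,1],[0.0297,-0.04,0,0,1],[0.0297,-0.04,0,0,1],[0.0297,-0.04,0,0,1],[0.0297,-0.04,0,0,1],[0.0297,-0.04,0,0,1]], "grip_force": 60}}

```text
time_s: 1.0
eef_pos: [0.315, -0.134, 0.2311]
eef_rot: [3.113, 0.421, 0.001]
force: [1.2, -0.2, -0.1]
width: 0.999
finger_force: 0.0
```

Request:
{"op": "play_rows", "data": {"targets": [[0.0297,-0.04,0,0,1],[0.0297,-0.04,0,0,1],[0.0297,-0.04,0,0,1],[0.0297,-0.04,0,0,1],[0.0297,-0.04,0,0,1],[0.0297,-0.04,0,0,1],[0.0297,-0.04,0,0,1],[0.0297,-0.04,0,0,1],[0.0297,-0.04,0,0,1]]}}

```text
time_s: 1.9
eef_pos: [0.4766, 0.2845, 0.2307]
eef_rot: [3.113, 0.423, -0.001]
force: [1.5, -0.5, 1.0]
width: 1.003
finger_force: 0.0
```

Request:
{"op": "play_rows", "data": {"targets": [[0,0,0.01,-0.93,1],[0,0,0.02,-0.93,1],[0,0,0.02,-0.93,1],[0,0,0.02,-0.93,1],[0,0,0.02,-0.93,1],[0,0,0,0,1]]}}

```text
time_s: 2.5
eef_pos: [0.474, 0.2814, 0.1377]
eef_rot: [-2.931, -1.129, 0.011]
force: [-0.8, 0.3, -0.4]
width: 1.001
finger_force: 0.0
```

```bash
cat >> h.py <<'E'
from scipy.spatial.transform import Rotation as Ro
def go(x,y,z,yawy=None):
    "remaining shift in the tool's present axes (mm) and tool-z turn (in 0.1 rad) to a TCP target; yawy=dir. of tool y, deg"
    s=sense(); R=Ro.from_rotvec(s["eef_rot"]).as_matrix(); d=R.T@(np.array([x,y,z])-s["eef_pos"])
    now=np.degrees(np.arctan2(R[1,1],R[0,1]))
    t=0 if yawy is None else -np.radians((yawy-now+90)%180-90)*10
    print("t",round(s["time_s"],2),"pos",s["eef_pos"].round(4),"yawy",now.round(1),"tilt",R[2,2].round(4),"q6",s["qpos"][5].round(2),"F",s["force"].round(2),"w",round(s["width"],3),"ff",round(s["finger_force"],1))
    print("shift mm",(d*1000).round(1),"turn",round(t,2))
E
python3 - <<'E'
from h import *
go(.477,.281,.044,132)
w=capture("wrist"); save(w,"w1.png"); s=sense()
T=w["tool_from_camera"]; z=w["range_z"];K=w["intrinsics"];v,u=np.indices(z.shape)
P=np.stack([(u-K[0,2])/K[0,0]*z,(v-K[1,2])/K[1,1]*z,z],-1).reshape(-1,3)[z.ravel()>0]
P=(P@T[:3,:3].T+T[:3,3])@Ro.from_rotvec(s["eef_rot"]).as_matrix().T+s["eef_pos"]
Q=P[(P[:,2]>.052)&(P[:,2]<.09)&(np.hypot(P[:,0]-.477,P[:,1]-.281)<.07)]
print(cv2.minAreaRect((Q[:,:2]*1000).astype(np.float32)))
Q=P[(P[:,2]>.036)&(P[:,2]<.044)&(np.hypot(P[:,0]-.475,P[:,1]-.267)<.1)]
print(cv2.minEnclosingCircle((Q[:,:2]*1000).astype(np.float32)))
E
```

```text
t 2.5 pos [0.474  0.2814 0.1377] yawy -47.9 tilt -1.0 q6 1.15 F [-0.82  0.28 -0.42] w 1.001 ff 0.0
shift mm [ 2.6  2.6 93.7] turn 0.02
((478.15716552734375, 282.5381774902344), (83.90803527832031, 42.11277770996094), 41.84730911254883)
((474.94891357421875, 267.76214599609375), 89.94342041015625)
```

Request:
{"op": "play_rows", "data": {"targets": [[0.003,0.003,0.03,0,1],[0,0,0.03,0,1],[0,0,0.02,0,1],[0,0,0.014,0,1],[0,0,0,0,-1],[0,0,0,0,-1],[0,0,0,0,-1],[0,0,0,0,-1],[0,0,0,0,-1],[0,0,0,0,-1]]}}

```text
time_s: 3.55
eef_pos: [0.4824, 0.2828, 0.0495]
eef_rot: [-2.932, -1.128, -0.006]
force: [-0.9, 1.9, 5.9]
width: 0.472
finger_force: 64.0
```

Request:
{"op": "play_rows", "data": {"targets": [[0,0,0,0,-1],[0,0,0,0,-1],[0,0,-0.02,0,-1],[0,0,-0.04,0,-1],[0,0,-0.05,0,-1],[0,0,-0.05,0,-1],[0,0,-0.04,0,-1],[0,0,0,0,-1]]}}

```text
time_s: 4.35
eef_pos: [0.4843, 0.2832, 0.2553]
eef_rot: [2.931, 1.128, 0.022]
force: [0.5, 0.1, -2.6]
width: 0.475
finger_force: 63.2
```

Run:
```python
from h import *
go(.490,-.252,.24,95)
```

```text
t 4.35 pos [0.4843 0.2832 0.2553] yawy -47.9 tilt -0.9999 q6 1.15 F [ 0.48  0.08 -2.62] w 0.475 ff 63.2
shift mm [-354.7  400.8   13.1] turn 6.47
```

Request:
{"op": "play_rows", "data": {"targets": [[-0.02,0.0226,0,0,-1],[-0.0335,0.0378,0,0,-1],[-0.0335,0.0378,0,0,-1],[-0.0335,0.0378,0,0,-1],[-0.0335,0.0378,0,0,-1],[-0.0335,0.0378,0,0,-1],[-0.0335,0.0378,0,0,-1],[-0.0335,0.0378,0,0,-1],[-0.0335,0.0378,0,0,-1],[-0.0335,0.0378,0,0,-1]]}}

```text
time_s: 5.35
eef_pos: [0.4845, -0.1998, 0.2461]
eef_rot: [-2.931, -1.127, 0.001]
force: [0.6, 1.0, -3.0]
width: 0.474
finger_force: 62.9
```

Request:
{"op": "play_rows", "data": {"targets": [[-0.033,0.038,0,0,-1],[0,0,0,0.92,-1],[0,0,0,0.92,-1],[0,0,0,0.92,-1],[0,0,0,0.92,-1],[0,0,0,0.92,-1],[0,0,0,0.92,-1],[0,0,0,0.92,-1],[0,0,0,0,-1],[0,0,0,0,-1]]}}

```text
time_s: 6.35
eef_pos: [0.486, -0.2478, 0.2464]
eef_rot: [-3.137, -0.146, 0.002]
force: [0.1, -0.9, -1.3]
width: 0.474
finger_force: 62.9
```

Run:
```python
from h import *
go(.490,-.252,.022,95)
```

```text
t 6.35 pos [ 0.486  -0.2478  0.2464] yawy -84.7 tilt -1.0 q6 0.78 F [ 0.1  -0.94 -1.32] w 0.474 ff 62.9
shift mm [  3.8   4.7 224.4] turn 0.06
```

Request:
{"op": "play_rows", "data": {"targets": [[0.004,0.005,0.05,0,-1],[0,0,0.05,0,-1],[0,0,0.05,0,-1],[0,0,0.035,0,-1],[0,0,0.025,0,-1],[0,0,0.014,0,-1],[0,0,0,0,-1],[0,0,0,0,0.5],[0,0,0,0,0.5],[0,0,0,0,0.5]]}}

```text
time_s: 7.35
eef_pos: [0.4923, -0.2539, 0.0258]
eef_rot: [3.136, 0.143, 0.005]
force: [0.7, 0.4, -1.1]
width: 0.753
finger_force: 0.0
```

Request:
{"op": "play_rows", "data": {"targets": [[0,0,-0.03,0,0.5],[0,0,-0.05,0,0.5],[0,0,-0.05,0,0.5],[0,0,-0.05,0,1],[0,0,-0.04,0,1],[0,0,0,0,1]]}}

```text
time_s: 7.95
eef_pos: [0.4942, -0.2553, 0.2529]
eef_rot: [3.127, 0.143, 0.019]
force: [0.6, -0.4, 0.7]
width: 0.997
finger_force: 0.0
```

Run:
```python
from h import *
go(.496,-.030,.2,59)
```

```text
t 7.95 pos [ 0.4942 -0.2553  0.2529] yawy -84.8 tilt -0.9999 q6 0.79 F [ 0.56 -0.36  0.68] w 0.997 ff 0.0
shift mm [  21.7 -224.8   50.6] turn 6.32
```

Request:
{"op": "play_rows", "data": {"targets": [[0.004,-0.04,0,0,1],[0.004,-0.046,0,0,1],[0.004,-0.046,0,0,1],[0.004,-0.046,0,0,1],[0.006,-0.047,0,0,1],[0,0,0.01,0.9,1],[0,0,0.02,0.9,1],[0,0,0.02,0.9,1],[0,0,0,0.9,1],[0,0,0,0.9,1]]}}

```text
time_s: 8.95
eef_pos: [0.4918, -0.0263, 0.193]
eef_rot: [-3.09, 0.566, 0.002]
force: [-0.5, -0.8, 0.8]
width: 1.002
finger_force: 0.0
```

Request:
{"op": "play_rows", "data": {"targets": [[0,0,0,0.9,1],[0,0,0,0.92,1],[0,0,0,0,1],[0,0,0,0,1]]}}

```text
time_s: 9.35
eef_pos: [0.4924, -0.0266, 0.1939]
eef_rot: [3.028, -0.836, 0.001]
force: [-0.2, -0.1, 1.1]
width: 1.005
finger_force: 0.0
```

```bash
cat >> h.py <<'E'
def wcloud():
    s=sense(); w=capture("wrist"); T=w["tool_from_camera"]; z=w["range_z"];K=w["intrinsics"];v,u=np.indices(z.shape)
    P=np.stack([(u-K[0,2])/K[0,0]*z,(v-K[1,2])/K[1,1]*z,z],-1).reshape(-1,3)[z.ravel()>0]
    return (P@T[:3,:3].T+T[:3,3])@Ro.from_rotvec(s["eef_rot"]).as_matrix().T+s["eef_pos"],w
def owl(P,x,y):
    for lo,hi in((.112,.122),(.126,.15),(.006,.02)):
        Q=P[(P[:,2]>lo)&(P[:,2]<hi)&(np.hypot(P[:,0]-x,P[:,1]-y)<.06)]
        if len(Q)>20: print(lo,len(Q),cv2.minAreaRect((Q[:,:2]*1000).astype(np.float32)))
E
python3 - <<'E'
from h import *
go(.496,-.030,.080,59)
P,w=wcloud(); owl(P,.496,-.03)
E
```

```text
t 9.35 pos [ 0.4924 -0.0266  0.1939] yawy -120.9 tilt -1.0 q6 1.81 F [-0.23 -0.12  1.14] w 1.005 ff 0.0
shift mm [  4.8   1.  113.9] turn 0.02
0.112 686 ((496.9352111816406, -30.324161529541016), (50.07656478881836, 48.55988311767578), 59.68352508544922)
0.126 3776 ((494.29730224609375, -28.77188491821289), (46.14330291748047, 43.51881408691406), 59.357635498046875)
0.006 619 ((511.961181640625, -39.28546142578125), (63.861915588378906, 22.269561767578125), 59.96577835083008)
```

Request:
{"op": "play_rows", "data": {"targets": [[0.005,0.001,0.03,0,1],[0,0,0.04,0,1],[0,0,0.03,0,1],[0,0,0.012,0,1],[0,0,0,0,1],[0,0,0,0,0],[0,0,0,0,-0.2],[0,0,0,0,-1],[0,0,0,0,-1],[0,0,0,0,-1]], "grip_force": 70}}

```text
time_s: 10.4
eef_pos: [0.498, -0.0308, 0.0839]
eef_rot: [3.027, -0.839, 0.007]
force: [-0.5, -1.6, 6.6]
width: 0.572
finger_force: 73.5
```

Request:
{"op": "play_rows", "data": {"targets": [[0,0,0,0,-1],[0,0,0,0,-1],[0,0,-0.01,0,-1],[0,0,-0.015,0,-1],[0,0,-0.015,0,-1],[0,0,0,0,-1],[0,0,0,0,-1],[0,0,0,0,-1]]}}

```text
time_s: 11.2
eef_pos: [0.4953, -0.0298, 0.1207]
eef_rot: [-3.027, 0.84, 0.003]
force: [0.4, 0.7, -2.4]
width: 0.575
finger_force: 73.1
```

Run:
```python
from h import *
F=[]
for i in range(3): capture("wrist"); F.append(sense()["force"])
print(np.round(F,2)); go(.496,-.030,.080,59)
c=capture("scene"); save(c,"s1.png")
```

```text
[[-0.31 -0.29 -2.18]
 [ 0.29  0.06 -2.02]
 [ 0.45 -0.44 -2.38]]
t 11.35 pos [ 0.4955 -0.0299  0.1208] yawy -121.0 tilt -1.0 q6 1.81 F [ 0.45 -0.44 -2.38] w 0.574 ff 73.1
shift mm [ 0.6 -0.1 40.8] turn -0.0
```

View pics/s1.png

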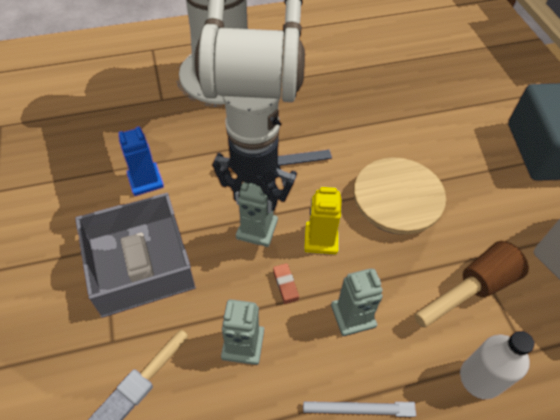

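The picture shows the offcut in the bin (135,255) and owl C lifted at (257,210). It reads about 2.3 N, so it is a cast, and I'm putting it back down.

Request:
{"op": "play_rows", "data": {"targets": [[0,0,0.015,0,-1],[0,0,0.012,0,-1],[0,0,0.006,0,-1],[0,0,0.003,0,-1],[0,0,0.002,0,-1],[0,0,0,0,-1],[0,0,0,0,0.3],[0,0,0,0,0.6],[0,0,0,0,1],[0,0,0,0,1]]}}

```text
time_s: 12.4
eef_pos: [0.4964, -0.0302, 0.084]
eef_rot: [3.027, -0.84, 0.001]
force: [-0.1, 0.6, 0.8]
width: 0.996
finger_force: 0.0
```

Request:
{"op": "play_rows", "data": {"targets": [[0,0,-0.02,0,1],[0,0,-0.04,0,1],[0,0,-0.04,0,1],[0,0,-0.02,0,1],[0,0,0,0,1],[0,0,0,0,1]]}}

```text
time_s: 13.0
eef_pos: [0.496, -0.03, 0.2034]
eef_rot: [-3.027, 0.84, -0.0]
force: [0.3, 0.3, -0.2]
width: 0.998
finger_force: 0.0
```

Run:
```python
from h import *
P,w=wcloud(); owl(P,.496,-.03)
go(.690,-.100,.2,67.6)
```

```text
0.112 635 ((495.9599304199219, -29.917648315429688), (50.19607162475586, 48.38056564331055), 58.54127502441406)
0.126 3416 ((493.14337158203125, -28.471965789794922), (46.0897102355957, 43.414180755615234), 59.349456787109375)
0.006 566 ((510.0028381347656, -38.37446594238281), (63.2626953125, 24.223041534423828), 59.20526885986328)
t 13.05 pos [ 0.4954 -0.0298  0.2023] yawy -121.0 tilt -1.0 q6 1.81 F [ 0.39  0.09 -0.05] w 1.0 ff 0.0
shift mm [203.  -40.1   1.9] turn -1.5
```

Request:
{"op": "play_rows", "data": {"targets": [[0.035,-0.007,0,0,1],[0.045,-0.009,0,0,1],[0.045,-0.009,0,0,1],[0.045,-0.009,0,0,1],[0.033,-0.006,0,0,1],[0,0,0,-0.75,1],[0,0,0,-0.75,1],[0,0,0,0,1],[0,0,0,0,1]]}}

```text
time_s: 13.95
eef_pos: [0.6899, -0.1001, 0.2019]
eef_rot: [-3.081, 0.613, 0.005]
force: [0.6, -0.8, -1.3]
width: 1.004
finger_force: 0.0
```

Run:
```python
from h import *
P,w=wcloud(); owl(P,.690,-.1)
go(.690,-.100,.080,67.6)
```

```text
0.112 663 ((692.6171875, -100.06880187988281), (50.08003616333008, 48.5074462890625), 67.37486267089844)
0.126 3469 ((690.0755615234375, -99.1873779296875), (46.11032485961914, 42.67390823364258), 67.85860443115234)
0.006 556 ((708.5943603515625, -106.5823745727539), (63.66106414794922, 23.750835418701172), 66.39778137207031)
t 14.0 pos [ 0.6901 -0.1001  0.2024] yawy -112.5 tilt -1.0 q6 1.65 F [0.22 0.29 0.38] w 1.001 ff 0.0
shift mm [ 1.000e-01 -1.000e-01  1.224e+02] turn -0.02
```

Request:
{"op": "play_rows", "data": {"targets": [[0.001,0,0.03,0,1],[0,0,0.045,0,1],[0,0,0.033,0,1],[0,0,0.012,0,1],[0,0,0,0,1],[0,0,0,0,0],[0,0,0,0,-0.2],[0,0,0,0,-1],[0,0,0,0,-1],[0,0,0,0,-1]], "grip_force": 70}}

```text
time_s: 15.0
eef_pos: [0.6938, -0.101, 0.0869]
eef_rot: [3.081, -0.61, 0.009]
force: [1.0, 1.6, 6.4]
width: 0.574
finger_force: 75.6
```

Request:
{"op": "play_rows", "data": {"targets": [[0,0,0,0,-1],[0,0,0,0,-1],[0,0,-0.01,0,-1],[0,0,-0.015,0,-1],[0,0,-0.015,0,-1],[0,0,0,0,-1],[0,0,0,0,-1],[0,0,0,0,-1]]}}

```text
time_s: 15.8
eef_pos: [0.6909, -0.1006, 0.1227]
eef_rot: [-3.081, 0.611, 0.003]
force: [-0.1, 0.6, -9.5]
width: 0.575
finger_force: 74.5
```

Run:
```python
from h import *
F=[]
for i in range(3): capture("wrist"); F.append(sense()["force"])
print(np.round(F,2)); go(.6915,-.100,.080,67.6)
```

```text
[[ 0.04  0.01 -9.59]
 [ 0.1   1.09 -8.34]
 [ 0.37  0.02 -8.85]]
t 15.95 pos [ 0.691  -0.1005  0.1226] yawy -112.4 tilt -1.0 q6 1.64 F [ 0.37  0.02 -8.85] w 0.571 ff 74.5
shift mm [ 0.3 -0.7 42.6] turn -0.0
```

Owl B reads about 9 N, so it is the solid one. I'm carrying it to the stand.

Request:
{"op": "play_rows", "data": {"targets": [[0,0,-0.015,0,-1],[0,0,-0.03,0,-1],[0,0,-0.035,0,-1],[0,0,-0.035,0,-1],[0,0,-0.02,0,-1],[0,0,-0.005,0,-1],[0,0,0,0,-1]], "grip_force": 80}}

```text
time_s: 16.65
eef_pos: [0.692, -0.1008, 0.265]
eef_rot: [3.081, -0.611, 0.003]
force: [-0.7, 0.5, -10.0]
width: 0.571
finger_force: 86.3
```

Run:
```python
from h import *
go(.476,.267,.26)
```

```text
t 16.65 pos [ 0.692  -0.1008  0.265 ] yawy -112.4 tilt -1.0 q6 1.64 F [-0.69  0.52 -9.98] w 0.571 ff 86.3
shift mm [-340.  -257.7    4.4] turn 0
```

Request:
{"op": "play_rows", "data": {"targets": [[-0.012,-0.0091,0,0,-1],[-0.022,-0.0167,0,0,-1],[-0.032,-0.0243,0,0,-1],[-0.032,-0.0243,0,0,-1],[-0.032,-0.0243,0,0,-1],[-0.032,-0.0243,0,0,-1],[-0.032,-0.0243,0,0,-1],[-0.032,-0.0243,0,0,-1],[-0.032,-0.0243,0,0,-1],[-0.032,-0.0243,0,0,-1]]}}

```text
time_s: 17.65
eef_pos: [0.5053, 0.2144, 0.2614]
eef_rot: [3.08, -0.611, -0.006]
force: [1.4, 2.2, -9.4]
width: 0.572
finger_force: 86.0
```

Request:
{"op": "play_rows", "data": {"targets": [[-0.028,-0.0212,0,0,-1],[-0.016,-0.0121,0,0,-1],[-0.006,-0.0045,0,0,-1],[0,0,0.02,0,-1],[0,0,0.04,0,-1],[0,0,0.035,0,-1],[0,0,0.015,0,-1],[0,0,0,0,-1],[0,0,0,0,-1],[0,0,0,0,-1]]}}

```text
time_s: 18.65
eef_pos: [0.4777, 0.2678, 0.1563]
eef_rot: [-3.079, 0.61, -0.007]
force: [0.1, 1.3, -8.8]
width: 0.573
finger_force: 86.5
```

Run:
```python
from h import *
go(.476,.267,.125)
X=[]
for n in("top","scene"):
    c=capture(n); save(c,n+"2.png"); X.append(cloud(c).reshape(-1,3)[c["range_z"].ravel()>0])
X=np.concatenate(X); S=X[np.hypot(X[:,0]-.476,X[:,1]-.267)<.085]
print(np.histogram(S[:,2],np.arange(.03,.14,.006)))
zb=np.percentile(S[(S[:,2]>.047)&(S[:,2]<.09)][:,2],[1,5,20]); print(zb)
Q=S[(S[:,2]>.05)&(S[:,2]<.083)]; print(cv2.minAreaRect((Q[:,:2]*1000).astype(np.float32)))
```

```text
t 18.65 pos [0.4777 0.2678 0.1563] yawy -112.4 tilt -1.0 q6 2.25 F [ 0.1   1.32 -8.8 ] w 0.573 ff 86.5
shift mm [-1.4  1.5 31.3] turn 0
(array([  20, 5812,  571,    0,    0,    0,   16,  102,  193,  376,   73,
         90,   78,   72,   83,   78,   84,   80]), array([0.03 , 0.036, 0.042, 0.048, 0.054, 0.06 , 0.066, 0.072, 0.078,
       0.084, 0.09 , 0.096, 0.102, 0.108, 0.114, 0.12 , 0.126, 0.132,
       0.138]))
[0.07130866 0.07400116 0.07941504]
((474.7858581542969, 269.0733337402344), (65.88892364501953, 66.11395263671875), 67.89837646484375)
```

View pics/scene2.png

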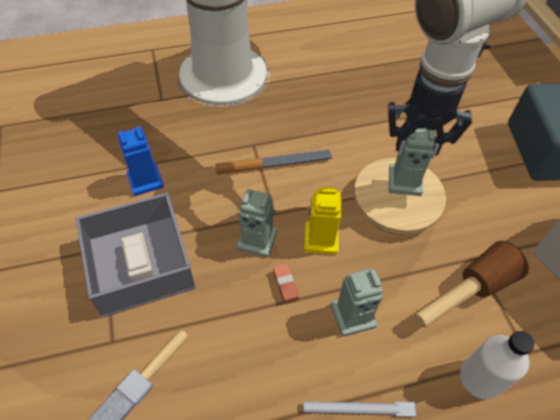

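The scene shows the owl hanging over the stand centre at (410,165), with about 32 mm to go. The casts stand at (257,220) and (358,300), and the offcut is in the bin at (137,255).

Request:
{"op": "play_rows", "data": {"targets": [[0.0005,0.0014,0.01,0,-1],[0,0,0.01,0,-1],[0,0,0.004,0,-1],[0,0,0.002,0,-1],[0,0,0,0,-1],[0,0,0,0,-1]]}}

```text
time_s: 19.35
eef_pos: [0.476, 0.2661, 0.1277]
eef_rot: [-3.081, 0.61, -0.001]
force: [-0.3, -0.4, -8.9]
width: 0.577
finger_force: 86.6
```

Request:
{"op": "play_rows", "data": {"targets": [[0,0,0.002,0,-1],[0,0,0.001,0,-1],[0,0,0,0,-1],[0,0,0,0,-1]]}}

```text
time_s: 19.75
eef_pos: [0.4764, 0.2663, 0.127]
eef_rot: [-3.081, 0.61, -0.003]
force: [-4.8, 0.1, 4.9]
width: 0.571
finger_force: 88.4
```

Request:
{"op": "play_rows", "data": {"targets": [[0,0,-0.001,0,-1],[0,0,0,0,-1],[0,0,0,0,0.3],[0,0,0,0,0.6],[0,0,0,0,1],[0,0,0,0,1],[0,0,0,0,1]], "grip_force": 20}}

```text
time_s: 20.45
eef_pos: [0.4758, 0.266, 0.1258]
eef_rot: [-3.081, 0.611, -0.001]
force: [0.1, -0.8, -0.2]
width: 0.995
finger_force: 0.0
```

Request:
{"op": "play_rows", "data": {"targets": [[0,0,-0.015,0,1],[0,0,-0.03,0,1],[0,0,-0.04,0,1],[0,0,-0.04,0,1],[0,0,-0.02,0,1],[0,0,0,0,1]]}}

```text
time_s: 21.05
eef_pos: [0.4778, 0.2666, 0.2763]
eef_rot: [-3.077, 0.61, -0.013]
force: [0.1, 0.1, 0.3]
width: 0.997
finger_force: 0.0
```

Run:
```python
from h import *
go(.476,.267,.3)
X=[]
for n in("top","scene"):
    c=capture(n); save(c,n+"3.png"); X.append(cloud(c).reshape(-1,3)[c["range_z"].ravel()>0])
X=np.concatenate(X); S=X[np.hypot(X[:,0]-.476,X[:,1]-.267)<.085]
for lo,hi in((.046,.06),(.145,.162),(.166,.19)):
    Q=S[(S[:,2]>lo)&(S[:,2]<hi)]; print(cv2.minAreaRect((Q[:,:2]*1000).astype(np.float32)),Q[:,2].max())
```

```text
t 21.05 pos [0.4778 0.2666 0.2763] yawy -112.4 tilt -1.0 q6 2.25 F [0.06 0.07 0.28] w 0.997 ff 0.0
shift mm [ -1.7   0.2 -23.7] turn 0
((473.5830383300781, 267.0460205078125), (64.72015380859375, 67.73703002929688), 67.94720458984375) 0.05997219163273551
((479.0034484863281, 255.1208038330078), (68.57710266113281, 39.89582824707031), 25.898372650146484) 0.16191064366951766
((473.8194274902344, 266.95526123046875), (47.6794548034668, 45.95498275756836), 67.56776428222656) 0.1854197026205702
```

View pics/scene3.png

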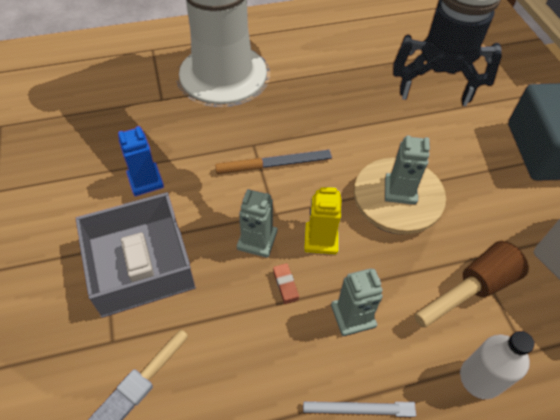

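The solid owl stands upright on the stand at (407,170), within about 2 mm of the centre. Both casts stand on the bench at (257,220) and (358,300), the offcut is in the bin at (137,255), and the gripper is clear.

```bash
python3 -c "
from bench import *
print(finish_job())"
```

```text
the job is handed in; nothing more can be done
None
```

The job is handed in at about 21 s of the 72 s: the solid owl (about 9 N, the one at x 0.69, y −0.10) stands upright within about 2 mm of the stand's centre, the two casts (one weighed at about 2.3 N, the third not lifted, cast by elimination) stand on the bench, and the offcut is in the bin.

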